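# Set the coffee grinder's grind lever to the preset tab and start it

### The arm

A 6-joint arm with a two-finger parallel gripper is mounted at the origin on a cart in front of the work surface, level with it; the furniture and walls round the work are solid. World frame = base frame: x ahead of the robot, y to its left, z up, the work surface at z = 0. Lengths are in m, angles in degrees, forces in N, time in s.
With the tool pointing down it reaches from about 0.4 to 0.825 m from the base axis. Payload 7 kg.
Tool frame: the origin (TCP) lies midway between the tips of the shut fingers; the grasp point (between the pads) lies 19 mm behind it; x points along the fingers, z is the direction in which the jaws open and shut, and the axes are right-handed (so a half turn about x gives the same grasp; the last joint's range is limited). The gripper opens to 88 mm and grips with 3 to 60 N. Pads are 19 mm wide; open, the fingers measure 130 mm over their backs; the gripper's body (78 mm by 193 mm) begins 47 mm behind the grasp point.
Start: joints at [85.892, 20.546, 0.682, 0, -70.136, -16.507], TCP at [0.238, 0.632, 0.227] pointing down, gripper open.
Joint ranges: [-176.03, 176.03], [-82.01, 121.73], [-58.28, 71.71], [-173.87, 95.51], [-174.79, -0.11], [-173.66, 173.66]. Speed limits (degrees/s): [136.94, 136.94, 172.46, 180, 180, 180].

### API

Orientations are given as [roll, pitch, yaw] about the fixed x, y, z axes, in that order (R = Rz(yaw) Ry(pitch) Rx(roll)).
In Python, from plant import ctrl gives the robot as it stands.
- The arm moves only by the tool servo_tool, never from a script. Its argument "motion" is a list of rows, each an object with "offset": the shift along the tool's x, y, z in m, a list of three; "roll": the turn about the tool's x in degrees; "claw": the opening, from -1 (shut) to 1 (fully open), so that 0 is half open. In form: [{"offset": [x, y, z], "roll": roll, "claw": claw}, ...]. A call has 1 to 12 rows; each row shifts and turns the commanded pose from where the row before left it, along the tool's axes as they then stand; what a row does not reach is not made up. A row lasts 1/8 s, in which the tool goes at most 62.5 mm and 10.7 degrees, less where a joint would pass 70% of its speed; a pose out of reach is approached as far as the arm can. A call is refused whole if a number of a shift passes 0.0625 or a number of a turn 10.7, either way. A call with a gripper value outside its range is refused whole. The fingers move at their own pace and stop on an object; the grip force is fixed at half the most. Time passes only in rows, so rows that do not move let the fingers close. It gives the time, the measured TCP pose, the force and the opening at its end, in the units of the state.
- ctrl.get_obs(): the state, without advancing time (a new reading comes with each control period).
- ctrl.snapshot(name): name is "scene" or "top"; returns a dict with "frame" (480x640x3 uint8, blue, green, red), "z_map" (480x640 float32, m along the optical axis (not along the pixel's ray), 0 where there is no reading), "mtx" (3x3 intrinsics, pixels), "extrinsics" (4x4, takes a point from camera to world coordinates). Camera axes: x right, y up, looking along -z (the intrinsics and any distortion apply to the point x, -y, -z); pixel columns grow to the right and rows downward; lengths in m; the calibration is good to about 2 mm. A picture is of the moment at which its call begins.
- ctrl.close_job(): hands the job in, once; it reports no verdict.
The state is a dict: "clock": time; "joint_pos": joint angles; "qvel": joint speeds; "tau": joint torques, N m; "tool_pos": TCP position; "orientation": TCP orientation; "force": force on the tool from outside, world axes, zero at the start; "moment": the same for the moment, N m; "opening": finger opening in m.
Only numpy, scipy, OpenCV 4.12 (cv2) and the standard library are available. Lean on these libraries where they do the work, as an engineer would, in place of code of your own. Each camera call takes 0.05 s, during which the arm holds its last target.

### The job

Set the coffee grinder: with a fingertip, gently push the lever on its collar round until the lever stands centred over the small preset tab clipped to the rim of the scale. Only then press the round start button in the middle of the lid fully down and let it come up again. Just push and press: do not lift, tip or shove the grinder, and leave the things around it where they are.

Things in the scene. Friction and masses are not known exactly. Their poses are not given: they have to be found in the camera images.
- grinder: Low round coffee grinder, 3 kg, loose on rubber feet: aluminium drum 122 mm across, flat scale rim 160 mm across (80 to 86 mm high), on it a black turning collar 124 mm across (top at 102 mm), inside that a fixed grey lid (top at 110 mm). Highest point 129 mm. Origin: centre of its underside, on the axis of collar and button; z up, -x is its front (grounds drawer).
- grind_ring (a joint): Angle of collar and lever, rad, -1.3 to 1.3 between stops; 0 = lever points to the grinder's front (its -x), positive = counter-clockwise from above (at +1.57 it would point to the grinder's -y). Friction 0.2 N m, about 2 N at the knob; stays where it is left.
- lever_knob (a point): Centre of the top of the upright round steel knob on the lever: 14 mm in diameter, 94 mm from the grinder's axis, from 101 up to 128.5 mm above the worktop. The flat lever arm, 8 mm wide (95.5 to 100.5 mm high), runs from the collar to the knob. Push the knob sideways along its arc.
- lever_mark (a point): Point on the underside of the lever arm, on its centre line, 84 mm from the grinder's axis; it is to come over point tab_mark.
- tab_mark (a point): Centre of the top of the preset tab: a black clip 8 mm wide and 9 mm deep (radially) gripping the edge of the scale rim, 84 mm from the grinder's axis, top at 91 mm height; the lever arm passes 4 mm above it without touching. It sits stiffly and is not to be moved.
- preset_tab (a joint): Angle of the preset tab, rad, measured exactly like grind_ring: the lever stands over the tab when both angles are equal.
- lid_button (a joint): Travel of the start button, m: 0 = up, 0.006 = fully down. Spring 1.5 N at the start, 4.5 N at the bottom; it springs back when released.
- button_top (a point): Centre of the top of the round steel start button, 36 mm in diameter, in the middle of the lid, 124 mm above the worktop when up. It is pressed straight down.
- mug: Speckled white mug, 78 mm across, 114 mm with its handle, 100 mm high, right of the grinder; bystander. Origin at the centre of its underside.
- coffee_scoop: Metal coffee scoop, 45 x 131 x 24 mm, lying in front and to the right; bystander. Origin at the centre of its underside.
- bean_jar: Clip-top glass jar of coffee beans, 107 x 105 x 182 mm, behind the grinder; bystander. Origin at the centre of its underside.
- spice_jar: Small jar with a yellow lid, 42 mm in diameter, 96 mm high, in front and to the left; bystander. Origin at the centre of its underside.

How it is judged:
By the outcome, as a careful person would: the job done as asked, in the order asked, and still so for the second after the job is handed in, with the robot touching nothing.
It also fails if it takes over 48 s, if anything falls off the work surface, if the arm or the gripper's body presses on something with over 40 N, if the wrist force passes 120 N, or if a joint passes its speed limit or range.

## Working session

There is one attempt and no reset: what is moved stays moved. The work goes in short steps, Python scripts to look and compute and a tool call to move; the robot and the scene stay as the last step left them, time stands still between calls to the robot, and variables do not carry over. Pictures are saved under pics/ and viewed, and the job is handed in when it is done.

Besides the shell and the picture viewer there is one more tool, called after "Call:" in YAML: its name, and indented under it one key for each argument. servo_tool: Moves the arm, as the interface text tells. Its arguments: {"type":"object","properties":{"motion":{"type":"array"}},"required":["motion"]}

```bash
mkdir -p pics; ls
python3 - <<'E'
from plant import ctrl
import cv2,numpy as np
o=ctrl.get_obs()
print({k:np.round(v,4) for k,v in o.items()})
for n in ("scene","top"):
    s=ctrl.snapshot(n); cv2.imwrite(f"pics/{n}0.png",s["frame"]); np.savez(f"{n}0.npz",**s)
    print(n,s["mtx"],s["extrinsics"].round(4),[k for k in s])
E
```

```text
pics
{'clock': np.float64(0.0), 'joint_pos': array([ 8.58905e+01,  2.05908e+01,  6.36000e-01, -1.98000e-02,
       -7.01358e+01, -1.65084e+01]), 'qvel': array([-0.0067, -0.0207,  0.0037, -0.0099, -0.0862,  0.0387]), 'tau': array([ 0.00000e+00, -5.82722e+01,  2.93059e+01,  6.99720e+00,
        7.10000e-03, -2.00000e-04]), 'tool_pos': array([0.2375, 0.6313, 0.2256]), 'orientation': array([   4.9134,   89.9075, -105.7112]), 'force': array([-0.0082, -0.0372, -0.113 ]), 'moment': array([ 0.0072,  0.0443, -0.0435]), 'opening': np.float64(0.0877)}
scene [[443.66667582   0.         317.90137008]
 [  0.         443.66667582 241.68370033]
 [  0.           0.           1.        ]] [[ 0.8953  0.2578 -0.3632  0.2798]
 [-0.4453  0.497  -0.7448 -0.5886]
 [-0.0114  0.8286  0.5598  0.6031]
 [ 0.      0.      0.      1.    ]] ['frame', 'z_map', 'mtx', 'extrinsics']
top [[511.88383197   0.         320.27226321]
 [  0.         511.88383197 237.75016605]
 [  0.           0.           1.        ]] [[ 0.0079  0.9895 -0.1444  0.4724]
 [-1.      0.0086  0.0043  0.0885]
 [ 0.0055  0.1444  0.9895  1.0426]
 [ 0.      0.      0.      1.    ]] ['frame', 'z_map', 'mtx', 'extrinsics']
```

View pics/scene0.png

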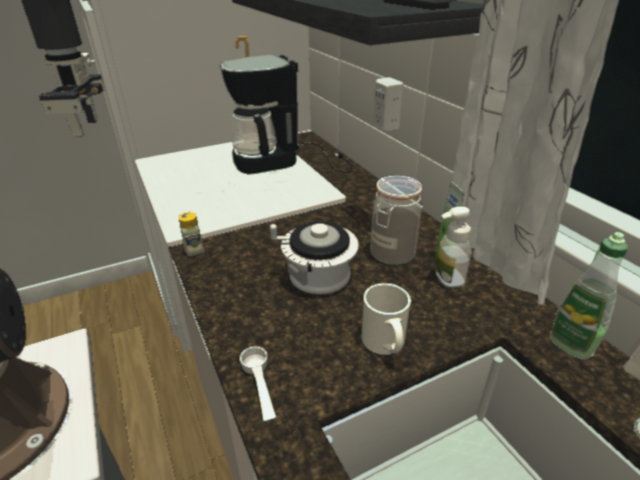

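View pics/top0.png

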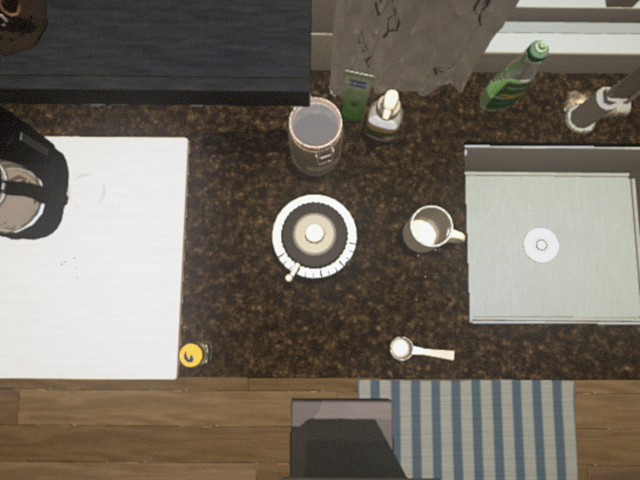

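The scene view shows the grinder at about (320,255), with the knob at (273,230). A dark mark near (310,267) may be the tab. The top view shows the grinder at (315,237) and the knob at (290,275). I'll zoom in on both.

Run:
```python
import cv2,numpy as np
a=np.load("scene0.npz")["frame"][205:305,255:375]; b=np.load("top0.npz")["frame"][185:290,262:368]
cv2.imwrite("pics/z_scene0.png",cv2.resize(a,None,fx=6,fy=6,interpolation=cv2.INTER_CUBIC)[:600,:800])
cv2.imwrite("pics/z_top0.png",cv2.resize(b,None,fx=5.6,fy=5.6,interpolation=cv2.INTER_CUBIC))
```

```text
(no output)
```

View pics/z_scene0.png

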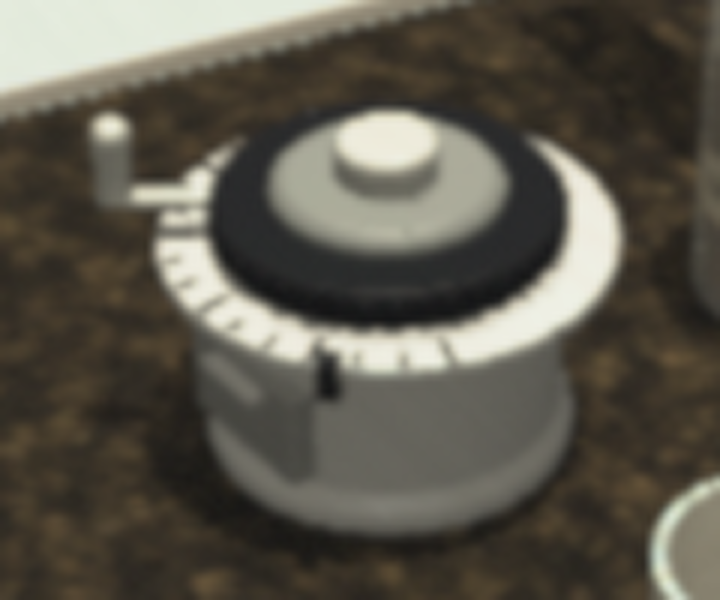

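View pics/z_top0.png

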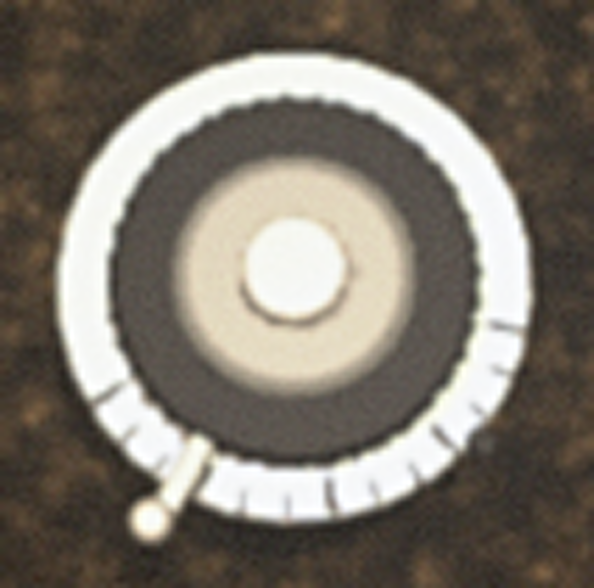

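```bash
cat > h.py <<'E'
import cv2,numpy as np
def ray(s,uv,z):
    K,E=s["mtx"],s["extrinsics"]; uv=np.atleast_2d(uv).astype(float)
    d=np.c_[(uv[:,0]-K[0,2])/K[0,0],-(uv[:,1]-K[1,2])/K[1,1],-np.ones(len(uv))]@E[:3,:3].T
    o=E[:3,3]; return o+d*((z-o[2])/d[:,2])[:,None]
def proj(s,P):
    K,E=s["mtx"],s["extrinsics"]; c=(np.atleast_2d(P)-E[:3,3])@E[:3,:3]
    return np.c_[K[0,2]+K[0,0]*c[:,0]/-c[:,2],K[1,2]-K[1,1]*c[:,1]/-c[:,2]]
def fitc(p):
    A=np.c_[2*p[:,:2],np.ones(len(p))]; x=np.linalg.lstsq(A,(p[:,:2]**2).sum(1),rcond=None)[0]
    return x[:2],np.sqrt(x[2]+x[0]**2+x[1]**2)
def rfit(p,n=5):
    for _ in range(n):
        c,r=fitc(p); e=np.abs(np.hypot(*(p[:,:2]-c).T)-r); p=p[e<max(2*np.median(e),.0008)]
    return c,r,len(p)
# polar unwrapping about centre c on plane z: rows radius, cols angle
def polar(s,c,z,r0,r1,n=60,m=720,a0=0,a1=360):
    r=np.linspace(r0,r1,n)[:,None]; a=np.radians(np.linspace(a0,a1,m))[None]
    P=np.stack([c[0]+r*np.cos(a),c[1]+r*np.sin(a),np.full((n,m),z)],-1).reshape(-1,3)
    uv=proj(s,P).astype(np.float32).reshape(n,m,2)
    return cv2.remap(s["frame"],uv[...,0],uv[...,1],cv2.INTER_LINEAR)
E
python3 - <<'E'
from h import *
for n,box in (("top",(262,185,368,290)),("scene",(262,212,372,300))):
    s=np.load(n+"0.npz"); f=s["frame"]; x0,y0,x1,y1=box
    g=cv2.cvtColor(f,cv2.COLOR_BGR2GRAY)
    m=np.zeros_like(g); m[y0:y1,x0:x1]=(g[y0:y1,x0:x1]>170)*255
    cs,_=cv2.findContours(m,cv2.RETR_EXTERNAL,cv2.CHAIN_APPROX_NONE)
    cs=sorted(cs,key=cv2.contourArea)[::-1][:4]
    for c in cs:
        c=c[:,0]; print(n,len(c),c.mean(0),c.min(0),c.max(0))
    hull=cv2.convexHull(cs[0])[:,0]; p=ray(s,cs[0][:,0],.086)
    c,r,k=rfit(p); print("rim",c,r,k)
    lab=cv2.connectedComponentsWithStats(m)
    for i in range(1,lab[0]):
        if lab[2][i,4]>60: print(lab[2][i],lab[3][i],ray(s,lab[3][i],.124).round(4))
E
```

```text
top 282 [311.33687943 241.65957447] [272 195] [356 280]
rim [0.61655332 0.09610769] 0.07876267057040406 194
[ 272  195   85   86 2046] [313.59775171 237.6085044 ] [[0.6066 0.0966 0.124 ]]
[ 295  215   39   39 1167] [314.02227935 233.37874893] [[0.6144 0.0959 0.124 ]]
scene 199 [322.79899497 254.26633166] [281 230] [357 266]
scene 39 [319.23076923 228.02564103] [310 224] [328 233]
scene 58 [273.65517241 213.60344828] [262 212] [288 218]
scene 29 [283.93103448 236.34482759] [277 233] [289 238]
rim [0.61636216 0.09260476] 0.07149667916781619 199
[262 212  27   7 105] [271.13333333 213.93333333] [[0.5492 0.1894 0.124 ]]
[310 224  19  10 136] [319.17647059 228.08823529] [[0.6148 0.0916 0.124 ]]
[281 230  77  37 647] [324.42194745 254.42658423] [[0.5826 0.0056 0.124 ]]
```

```bash
cat >> h.py <<'E'
def disc(s,seed,thr,z,chan=None):
    g=cv2.cvtColor(s["frame"],cv2.COLOR_BGR2GRAY); n,l,st,ce=cv2.connectedComponentsWithStats((g>thr).astype(np.uint8))
    k=l[seed[1],seed[0]]; c=cv2.findContours((l==k).astype(np.uint8),cv2.RETR_EXTERNAL,cv2.CHAIN_APPROX_NONE)[0][0][:,0]
    return rfit(ray(s,c,z)),st[k]
E
python3 - <<'E'
from h import *
t=np.load("top0.npz"); s=np.load("scene0.npz")
for th in (200,215,230,240): print("top btn",th,disc(t,(314,233),th,.124))
for th in (170,185,200,215): print("scene btn",th,disc(s,(319,228),th,.124))
g=cv2.cvtColor(s["frame"],cv2.COLOR_BGR2GRAY)
m=np.zeros_like(g); m[212:300,262:372]=(g[212:300,262:372]>165)
c=max(cv2.findContours(m,cv2.RETR_EXTERNAL,cv2.CHAIN_APPROX_NONE)[0],key=cv2.contourArea)[:,0]
p=ray(s,c,.086)[:,:2]; r=np.hypot(*(p-[.615,.094]).T); q=p[r>.073]; print("scene rim",rfit(q),rfit(q[q[:,1]<.09]))
# polar
for n,S,c in (("top",t,(.6166,.0961)),("scene",s,(.6156,.0925))):
    for z in (.086,.091):
        im=polar(S,c,z,.06,.1,n=40,m=270,a0=140,a1=275)
        cv2.imwrite(f"pics/pol_{n}_{int(z*1000)}.png",cv2.resize(im,(800,160),interpolation=cv2.INTER_NEAREST))
ims=[cv2.imread(f"pics/pol_{n}_{z}.png") for n in("top","scene") for z in (86,91)]
cv2.imwrite("pics/pol.png",np.vstack([i[:148] for i in ims]))
E
```

```text
top btn 200 ((array([0.61419233, 0.09588341]), np.float64(0.0329501105683288), 91), array([296, 216,  37,  37, 995], dtype=int32))
top btn 215 ((array([0.61697826, 0.09598117]), np.float64(0.015247152032305165), 40), array([305, 223,  19,  19, 249], dtype=int32))
top btn 230 ((array([0.6166229 , 0.09598131]), np.float64(0.014874681925489087), 42), array([306, 224,  17,  17, 229], dtype=int32))
top btn 240 ((array([0.61629837, 0.09583103]), np.float64(0.013960561566843723), 38), array([306, 225,  17,  16, 205], dtype=int32))
scene btn 170 ((array([0.61546167, 0.09150139]), np.float64(0.016621879817684277), 27), array([310, 224,  19,  10, 136], dtype=int32))
scene btn 185 ((array([0.61467387, 0.09220694]), np.float64(0.01599790007460954), 34), array([311, 224,  17,   9, 124], dtype=int32))
scene btn 200 ((array([0.61460933, 0.09231953]), np.float64(0.015269210729185065), 35), array([311, 224,  17,   9, 113], dtype=int32))
scene btn 215 ((array([0.61458576, 0.09173932]), np.float64(0.01356514890510104), 32), array([312, 225,  15,   8,  93], dtype=int32))
scene rim (array([0.6153847 , 0.09264297]), np.float64(0.07809310005261513), 63) (array([0.61554932, 0.09229033]), np.float64(0.07780538116914643), 47)
```

View pics/pol.png

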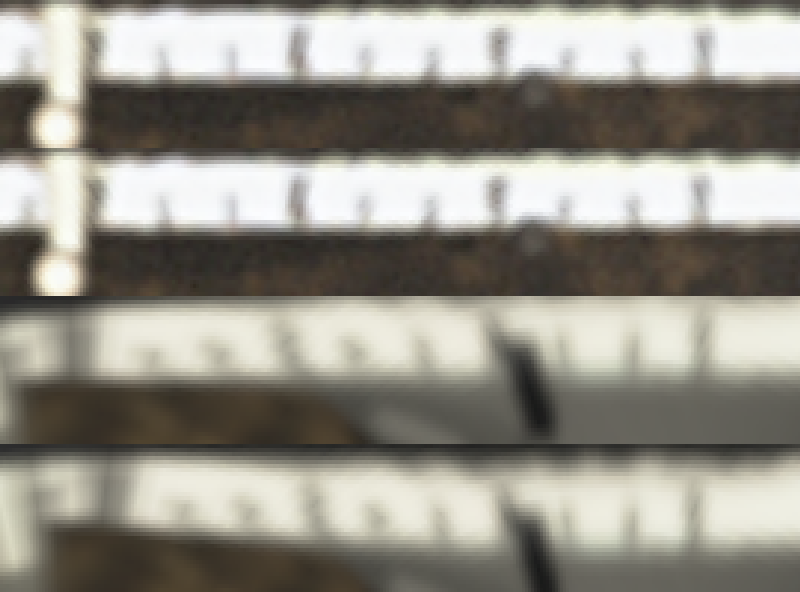

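```bash
cat > meas.py <<'E'
from h import *
def prof(S,c,z,r0,r1,a0,a1,step=.25):
    m=int((a1-a0)/step)+1; return np.linspace(a0,a1,m),polar(S,c,z,r0,r1,n=25,m=m,a0=a0,a1=a1).astype(float)
def mid(a,v,frac=.5):
    # centre between the half-height crossings around the peak of v
    b=np.percentile(v,20); k=v.argmax(); h=b+(v[k]-b)*frac
    i=k
    while i>0 and v[i]>h:i-=1
    j=k
    while j<len(v)-1 and v[j]>h:j+=1
    l=a[i]+(h-v[i])/(v[i+1]-v[i])*(a[1]-a[0]); r=a[j]-(h-v[j])/(v[j-1]-v[j])*(a[1]-a[0])
    return round((l+r)/2,2),round(r-l,2)
E
python3 - <<'E'
from meas import *
t=np.load("top0.npz"); s=np.load("scene0.npz")
ct=(.6164,.0960); cs=(.6152,.0923)
a,p=prof(t,ct,.091,.082,.088,215,245); sat=p.max(2)-p.min(2); v=-sat.mean(0); print("top tab by sat",mid(a,v),v[::4].round(0)); 
v=p[...,0].mean(0);print("top tab by blue",mid(a,v))
for r0,r1 in((.080,.083),(.083,.086),(.085,.088)):
    a,p=prof(s,cs,.091,r0,r1,205,250); v=-p.mean((0,2)); print("scene tab",r0,mid(a,v))
# side face lower edge: outer at r=.0885 several heights
for z in (.089,.087,.085,.083,.081):
    a,p=prof(s,cs,z,.0883,.0887,205,250); v=-p.mean((0,2)); print("scene side z",z,mid(a,v))
for (n,S,c) in(("top",t,ct),("scene",s,cs)):
  for a0 in (186,220,254):
    a,p=prof(S,c,.086,.071,.075,a0,a0+10); v=-p.mean((0,2)); print(n,"tick",mid(a,v))
a,p=prof(t,ct,.1005,.076,.084,130,165); v=p.mean((0,2)); print("top lever vs rim?",mid(a,v))
a,p=prof(t,ct,.1005,.0815,.0865,130,165); v=p.mean((0,2)); print("top lever",mid(a,v))
a,p=prof(t,ct,.1285,.089,.099,130,165); v=p.mean((0,2)); print("top knob",mid(a,v))
g=cv2.cvtColor(t["frame"],cv2.COLOR_BGR2GRAY);
E
```

```text
top tab by sat (np.float64(217.05), np.float64(5.66)) [-12. -11. -14. -13. -13. -15. -17. -18. -18. -17. -14. -12. -11. -11.
 -12. -12. -12. -13. -15. -19. -23. -26. -26. -24. -20. -18. -19. -19.
 -18. -18. -17.]
top tab by blue (np.float64(230.08), np.float64(4.26))
scene tab 0.08 (np.float64(228.88), np.float64(7.15))
scene tab 0.083 (np.float64(229.67), np.float64(6.23))
scene tab 0.085 (np.float64(230.18), np.float64(5.48))
scene side z 0.089 (np.float64(230.71), np.float64(5.03))
scene side z 0.087 (np.float64(230.79), np.float64(5.15))
scene side z 0.085 (np.float64(230.77), np.float64(5.26))
scene side z 0.083 (np.float64(230.54), np.float64(5.36))
scene side z 0.081 (np.float64(230.0), np.float64(6.27))
top tick (np.float64(189.94), np.float64(3.05))
top tick (np.float64(224.17), np.float64(2.82))
top tick (np.float64(259.0), np.float64(2.41))
scene tick (np.float64(188.42), np.float64(4.59))
scene tick (np.float64(226.95), np.float64(7.12))
scene tick (np.float64(258.86), np.float64(3.47))
top lever vs rim? (np.float64(151.17), np.float64(5.54))
top lever (np.float64(151.36), np.float64(5.94))
top knob (np.float64(151.49), np.float64(6.84))
```

Run:
```python
from meas import *
from scipy.spatial.transform import Rotation as Ro
from plant import ctrl
o=ctrl.get_obs(); R=Ro.from_euler('xyz',o['orientation'],degrees=True).as_matrix(); print(o['tool_pos'],"\n",R.round(3))
for n in ("top","scene"):
    s=np.load(n+"0.npz"); E,K=s["extrinsics"],s["mtx"]
    for uv in {"top":[(250,60),(300,95),(150,60),(20,180),(193,354),(316,115),(316,150),(430,228),(340,440),(400,350)],"scene":[(350,20),(475,15),(260,65),(398,188),(188,218),(60,70),(75,125)]}[n]:
        d=s["z_map"][uv[1],uv[0]]; c=np.array([(uv[0]-K[0,2])/K[0,0]*d,-(uv[1]-K[1,2])/K[1,1]*d,-d]); print(n,uv,(E[:3,:3]@c+E[:3,3]).round(3))
# depth based grinder top check in both: lid pixels height
    m=s["z_map"]; v,u=np.mgrid[180:300,260:375]; d=m[v,u]
    P=np.stack([(u-K[0,2])/K[0,0]*d,-(v-K[1,2])/K[1,1]*d,-d],-1)@E[:3,:3].T+E[:3,3]
    q=P[(P[...,2]>.117)&(P[...,2]<.135)&(np.hypot(P[...,0]-.616,P[...,1]-.095)<.03)]; print("button depth",q.mean(0),len(q))
    q=P[(P[...,2]>.095)&(P[...,2]<.14)&(np.hypot(P[...,0]-.616,P[...,1]-.095)<.06)]; print("col",(q.min(0)+q.max(0))/2)
```

```text
[0.23753778 0.63137204 0.2257223 ] 
 [[-0.     0.936 -0.352]
 [-0.001 -0.352 -0.936]
 [-1.     0.     0.001]]
top (250, 60) [0.754 0.167 0.499]
top (300, 95) [0.717 0.111 0.489]
top (150, 60) [0.753 0.28  0.499]
top (20, 180) [0.703 0.624 0.146]
top (193, 354) [0.396 0.312 0.097]
top (316, 115) [0.817 0.094 0.181]
top (316, 150) [0.762 0.094 0.152]
top (430, 228) [ 0.646 -0.141  0.006]
top (340, 440) [ 0.111  0.021 -0.495]
top (400, 350) [ 0.399 -0.077 -0.001]
button depth [0.61659214 0.09552903 0.12241684] 290
col [0.6163186  0.0952259  0.11194416]
scene (350, 20) [0.717 0.166 0.488]
scene (475, 15) [0.944 0.099 0.488]
scene (260, 65) [0.703 0.624 0.327]
scene (398, 188) [0.788 0.074 0.181]
scene (188, 218) [0.393 0.304 0.096]
scene (60, 70) [0.222 0.622 0.368]
scene (75, 125) [0.218 0.574 0.255]
button depth [0.61297346 0.09050454 0.1226932 ] 165
col [0.6157264  0.09496048 0.11160434]
```

Call:
servo_tool:
  motion:
    - {"offset": [0,0.0379,0.0271],"roll": 0,"claw": -1}
    - {"offset": [0,0.0379,0.0271],"roll": 0,"claw": -1}
    - {"offset": [0,0.0379,0.0271],"roll": 0,"claw": -1}
    - {"offset": [0,0.0379,0.0271],"roll": 0,"claw": -1}
    - {"offset": [0,0.0379,0.0271],"roll": 0,"claw": -1}
    - {"offset": [0,0.0379,0.0271],"roll": 0,"claw": -1}
    - {"offset": [0,0.0379,0.0271],"roll": 0,"claw": -1}
    - {"offset": [0,0.0379,0.0271],"roll": 0,"claw": -1}
    - {"offset": [0,0.0379,0.0271],"roll": 0,"claw": -1}
    - {"offset": [0,0.0379,0.0271],"roll": 0,"claw": -1}
    - {"offset": [0,0.0379,0.0271],"roll": 0,"claw": -1}
    - {"offset": [0,0.0379,0.0271],"roll": 0,"claw": -1}

```text
clock: 1.6
tool_pos: [0.5493, 0.1658, 0.2263]
orientation: [-51.2, 90.0, -161.8]
force: [1.3, 0.4, -0.2]
opening: 0.0003
```

Call:
servo_tool:
  motion:
    - {"offset": [0,0,0],"roll": 9.8,"claw": -1}
    - {"offset": [0,0,0],"roll": 9.8,"claw": -1}
    - {"offset": [0,0,0],"roll": 9.8,"claw": -1}
    - {"offset": [0,0,0],"roll": 9.8,"claw": -1}
    - {"offset": [0,0,0],"roll": 9.8,"claw": -1}
    - {"offset": [0,0,0],"roll": 9.8,"claw": -1}
    - {"offset": [0,0,0],"roll": 9.8,"claw": -1}
    - {"offset": [0,0,0],"roll": 9.8,"claw": -1}
    - {"offset": [0,0,0],"roll": 9.8,"claw": -1}
    - {"offset": [0,0,0],"roll": 9.8,"claw": -1}
    - {"offset": [0,0,0],"roll": 0,"claw": -1}

```text
clock: 2.98
tool_pos: [0.5486, 0.1671, 0.2262]
orientation: [54.0, 90.0, -154.5]
force: [0.5, 0.6, 1.2]
opening: 0.0007
```

```bash
cat >> h.py <<'E'
def st():
    from plant import ctrl
    from scipy.spatial.transform import Rotation as Ro
    o=ctrl.get_obs(); R=Ro.from_euler('xyz',o['orientation'],degrees=True).as_matrix()
    print("t",o['clock'].round(2),"p",o['tool_pos'].round(4),"yang",np.degrees(np.arctan2(R[1,1],R[0,1])).round(2)%360,"xz",R[2,0].round(4),"F",o['force'].round(2),"q",o['joint_pos'].round(1),"op",o['opening'].round(4)); return o,R
E
python3 - <<'E'
from h import *
from plant import ctrl
o,R=st(); 
print(R.round(3))
for n in ("scene","top"):
    s=ctrl.snapshot(n); cv2.imwrite(f"pics/{n}1.png",s["frame"]); np.savez(f"{n}1.npz",**s)
E
```

```text
Traceback (most recent call last):
  File "h.py", line 30, in st
    print("t",o['clock'].round(2),"p",o['tool_pos'].round(4),"yang",np.degrees(np.arctan2(R[1,1],R[0,1])).round(2)%360,"xz",R[2,0].round(4),"F",o['force'].round(2),"q",o['joint_pos'].round(1),"op",o['opening'].round(4)); return o,R
              ^^^^^^^^^^^^^^^^
AttributeError: 'float' object has no attribute 'round'
```

```bash
sed -i "s/o\['clock'\].round(2)/round(float(o['clock']),2)/; s/o\['opening'\].round(4)/round(float(o['opening']),4)/" h.py
python3 - <<'E'
from h import *
from plant import ctrl
o,R=st(); 
print(R.round(3))
for n in ("scene","top"):
    s=ctrl.snapshot(n); cv2.imwrite(f"pics/{n}1.png",s["frame"]); np.savez(f"{n}1.npz",**s)
E
```

```text
t 2.98 p [0.5486 0.1671 0.2262] yang 241.45 xz -1.0 F [0.47 0.58 1.21] q [ 36.5  11.1 -12.4  -0.  -66.5 -65. ] op 0.0007
[[-0.001 -0.478 -0.878]
 [-0.    -0.878  0.478]
 [-1.     0.001  0.   ]]
```

View pics/scene1.png

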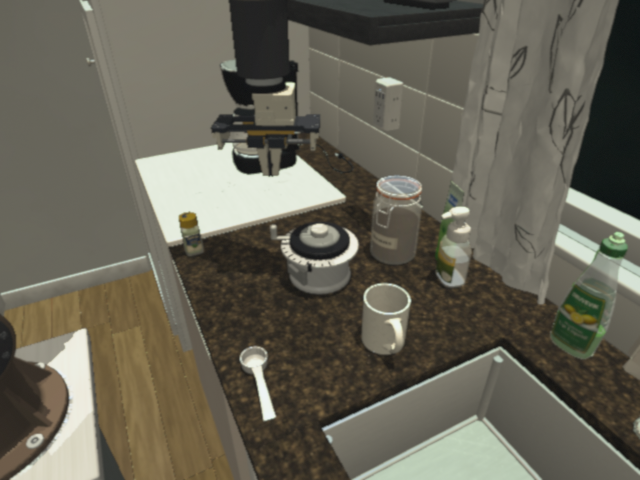

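The closed fingertips show at about (272,173) in the scene view, beyond the knob at (273,230). I'll descend to z≈0.110, behind the knob.

Call:
servo_tool:
  motion:
    - {"offset": [0.03,0,0],"roll": 0,"claw": -1}
    - {"offset": [0.03,0,0],"roll": 0,"claw": -1}
    - {"offset": [0.03,0,0],"roll": 0,"claw": -1}
    - {"offset": [0.02,0,0],"roll": 0,"claw": -1}
    - {"offset": [0.006,0,0],"roll": 0,"claw": -1}
    - {"offset": [0,0,0],"roll": 0,"claw": -1}

```text
clock: 3.82
tool_pos: [0.549, 0.1673, 0.1107]
orientation: [106.6, 90.0, -102.0]
force: [0.5, 0.5, -0.2]
opening: 0.0004
```

Run:
```python
from h import *
from plant import ctrl
o,R=st(); 
s=ctrl.snapshot("scene"); np.savez("scene2.npz",**s); print(proj(s,o['tool_pos']),proj(np.load("scene1.npz"),[.5486,.1671,.2262]))
t=ctrl.snapshot("top"); print(proj(t,o['tool_pos']))
a=cv2.resize(s["frame"][180:290,240:370],None,fx=6,fy=6,interpolation=cv2.INTER_CUBIC)[:600]; cv2.imwrite("pics/zs2.png",a)
cv2.imwrite("pics/zt2.png",cv2.resize(t["frame"][150:350,230:430],None,fx=3,fy=3))
```

```text
t 3.83 p [0.549  0.1673 0.1107] yang 241.47 xz -1.0 F [ 0.5   0.45 -0.17] q [ 36.5  17.  -21.    0.  -52.  -65. ] op 0.0004
[[275.33005681 224.11383997]] [[271.34181476 174.17875461]]
[[274.57213207 269.63058289]]
```

View pics/zs2.png

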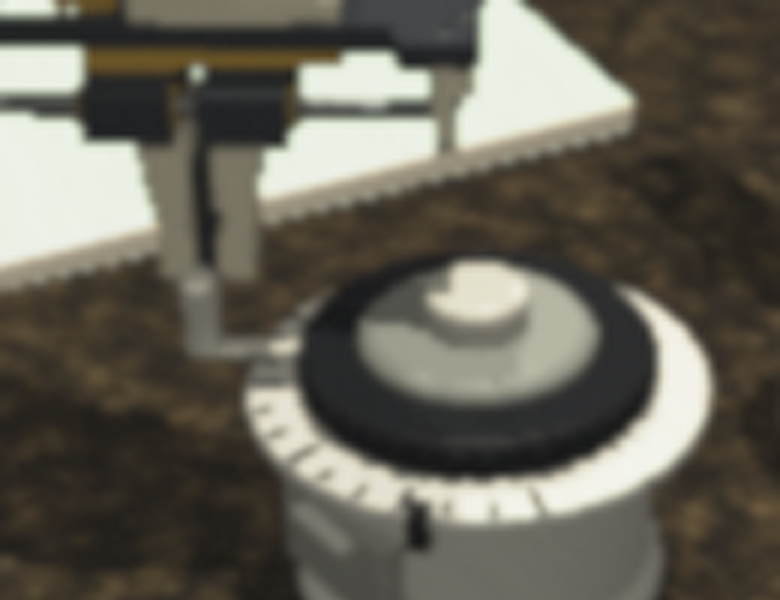

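View pics/zt2.png

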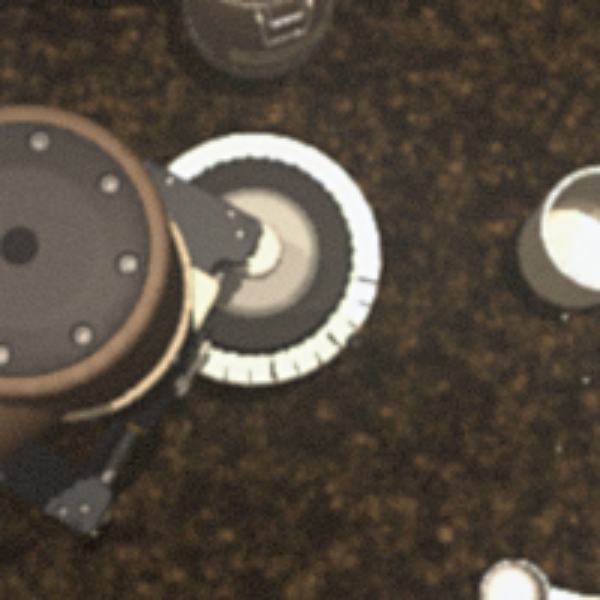

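Call:
servo_tool:
  motion:
    - {"offset": [0,0.005,0],"roll": 0,"claw": -1}
    - {"offset": [0,0.005,0],"roll": 0,"claw": -1}
    - {"offset": [0,0.002,0],"roll": 0,"claw": -1}
    - {"offset": [0,0.002,0],"roll": 0,"claw": -1}
    - {"offset": [0,0.001,0],"roll": 0,"claw": -1}

```text
clock: 4.55
tool_pos: [0.5421, 0.1545, 0.1108]
orientation: [-109.7, 89.9, 41.7]
force: [0.2, 2.7, -0.0]
opening: 0.0003
```

Call:
servo_tool:
  motion:
    - {"offset": [0,0.00494,0.00074],"roll": -3,"claw": -1}
    - {"offset": [0,0.00494,0.00074],"roll": -3,"claw": -1}
    - {"offset": [0,0.00494,0.00074],"roll": -3,"claw": -1}
    - {"offset": [0,0.00494,0.00074],"roll": -3,"claw": -1}

```text
clock: 5.05
tool_pos: [0.5314, 0.1378, 0.1108]
orientation: [-126.6, 89.9, 36.9]
force: [1.0, 2.1, -0.5]
opening: 0.0003
```

Run:
```python
from h import *
from plant import ctrl
o,R=st(); 
s=ctrl.snapshot("scene"); np.savez("scene3.npz",**s)
a=cv2.resize(s["frame"][180:290,240:370],None,fx=6,fy=6,interpolation=cv2.INTER_CUBIC)[:600]; cv2.imwrite("pics/zs3.png",a)
```

```text
t 5.05 p [0.5314 0.1378 0.1108] yang 253.51 xz -1.0 F [ 0.97  2.08 -0.51] q [ 35.   14.8 -24.2  -0.  -50.9 -51.5] op 0.0003
```

View pics/zs3.png

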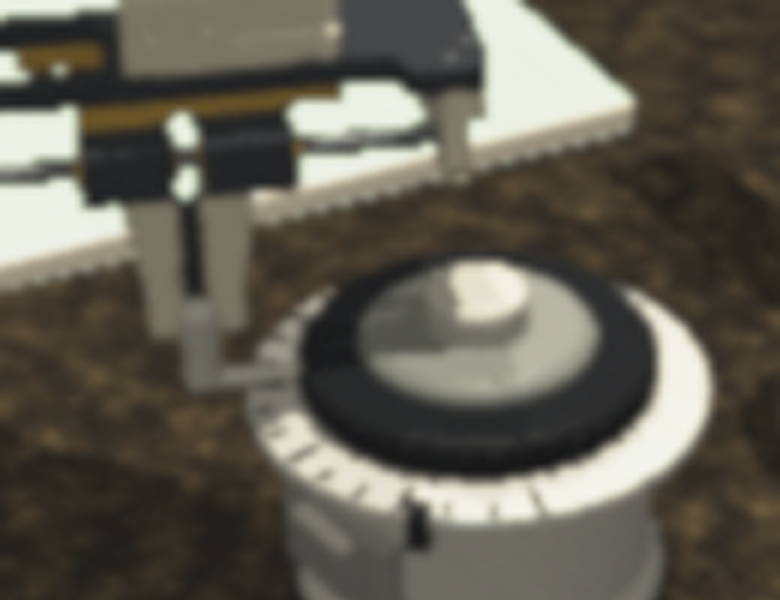

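The lever moves at about 2.3 N and the grinder is unmoved. In the zoom the knob sits at (200,345), in front of the fingers. I'll continue along the arc.

Call:
servo_tool:
  motion:
    - {"offset": [0,0.00494,0.00074],"roll": -3,"claw": -1}
    - {"offset": [0,0.00494,0.00074],"roll": -3,"claw": -1}
    - {"offset": [0,0.00494,0.00074],"roll": -3,"claw": -1}
    - {"offset": [0,0.00494,0.00074],"roll": -3,"claw": -1}
    - {"offset": [0,0.00494,0.00074],"roll": -3,"claw": -1}
    - {"offset": [0,0.00494,0.00074],"roll": -3,"claw": -1}
    - {"offset": [0,0.00494,0.00074],"roll": -3,"claw": -1}
    - {"offset": [0,0.00494,0.00074],"roll": -3,"claw": -1}
    - {"offset": [0,0.00494,0.00074],"roll": -3,"claw": -1}
    - {"offset": [0,0.00494,0.00074],"roll": -3,"claw": -1}

```text
clock: 6.35
tool_pos: [0.5214, 0.0893, 0.1107]
orientation: [-155.5, 89.9, 37.9]
force: [0.6, 1.3, 0.2]
opening: 0.0002
```

Call:
servo_tool:
  motion:
    - {"offset": [0,0.00494,0.00074],"roll": -3,"claw": -1}
    - {"offset": [0,0.00494,0.00074],"roll": -3,"claw": -1}
    - {"offset": [0,0.00494,0.00074],"roll": -3,"claw": -1}
    - {"offset": [0,0.00494,0.00074],"roll": -3,"claw": -1}
    - {"offset": [0,0.00494,0.00074],"roll": -3,"claw": -1}
    - {"offset": [0,0.00494,0.00074],"roll": -3,"claw": -1}
    - {"offset": [0,0.00494,0.00074],"roll": -3,"claw": -1}
    - {"offset": [0,0.00494,0.00074],"roll": -3,"claw": -1}
    - {"offset": [0,0,0],"roll": 0,"claw": -1}

```text
clock: 7.48
tool_pos: [0.5318, 0.0508, 0.1106]
orientation: [159.6, 90.0, 16.9]
force: [0.7, 0.9, 0.3]
opening: 0.0006
```

Run:
```python
from h import *
from plant import ctrl
o,R=st(); 
s=ctrl.snapshot("scene"); np.savez("scene4.npz",**s)
a=cv2.resize(s["frame"][180:290,240:370],None,fx=6,fy=6,interpolation=cv2.INTER_CUBIC)[:600]; cv2.imwrite("pics/zs4.png",a)
t=ctrl.snapshot("top"); np.savez("top4.npz",**t)
cv2.imwrite("pics/zt4.png",cv2.resize(t["frame"][175:295,255:375],None,fx=5,fy=5,interpolation=cv2.INTER_CUBIC))
```

```text
t 7.47 p [0.5318 0.0508 0.1106] yang 307.32 xz -1.0 F [0.68 0.93 0.26] q [ 26.5  13.5 -26.    0.  -50.5  10.8] op 0.0006
```

View pics/zs4.png

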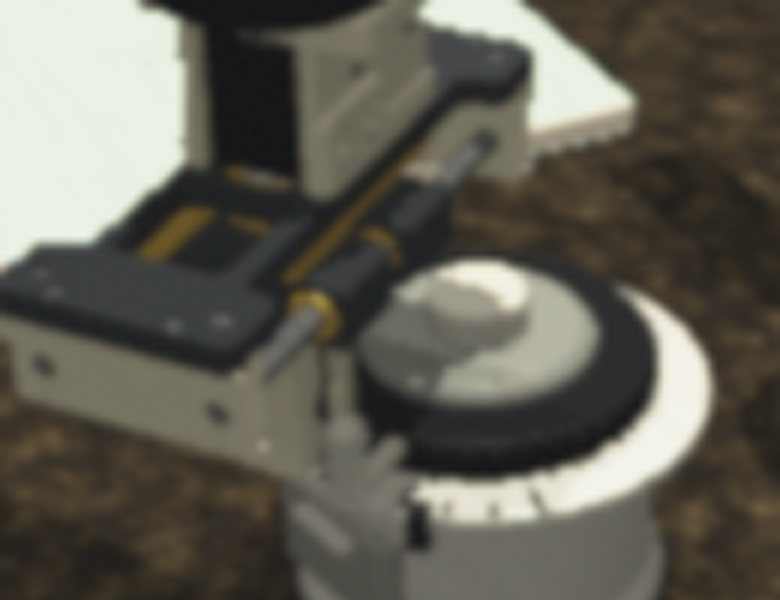

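View pics/zt4.png

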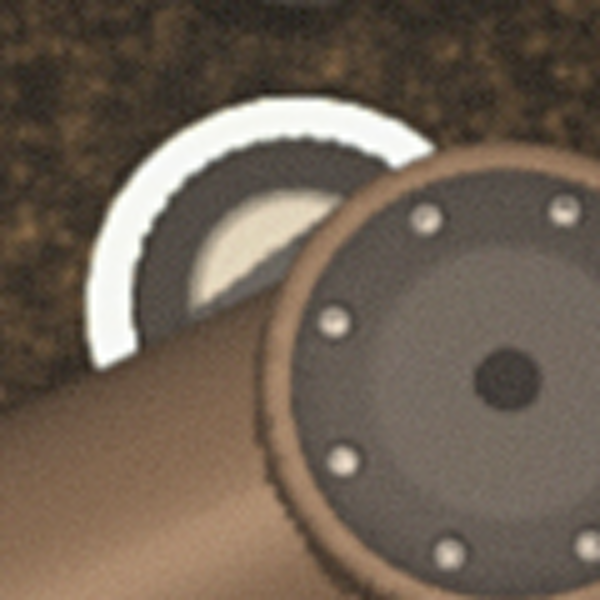

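The knob is now at about (345,440) in the zoom, short of the tab at (418,525). I'll back off for a clear measurement from both cameras.

Call:
servo_tool:
  motion:
    - {"offset": [0,-0.01,0],"roll": 0,"claw": -1}
    - {"offset": [0,-0.02,0],"roll": 0,"claw": -1}
    - {"offset": [-0.03,-0.02,0],"roll": 0,"claw": -1}
    - {"offset": [-0.03,-0.05,0],"roll": 0,"claw": -1}
    - {"offset": [0,-0.05,0],"roll": 0,"claw": -1}
    - {"offset": [0,-0.05,0],"roll": 0,"claw": -1}
    - {"offset": [0,0,0],"roll": 0,"claw": -1}

```text
clock: 8.45
tool_pos: [0.4079, 0.2116, 0.1708]
orientation: [-141.8, 90.0, 75.9]
force: [-0.5, -0.1, 0.4]
opening: 0.0005
```

Run:
```python
from meas import *
from plant import ctrl
o,R=st(); 
s=ctrl.snapshot("scene"); np.savez("scene5.npz",**s)
a=cv2.resize(s["frame"][180:290,240:370],None,fx=6,fy=6,interpolation=cv2.INTER_CUBIC)[:600]; 
t=ctrl.snapshot("top"); np.savez("top5.npz",**t)
b=cv2.resize(t["frame"][175:295,255:375],None,fx=5,fy=5,interpolation=cv2.INTER_CUBIC)
cv2.imwrite("pics/zs5.png",a); cv2.imwrite("pics/zt5.png",b)
for n,S in(("top",t),("scene",s)):
    d=cv2.absdiff(S["frame"],np.load(n+"0.npz")["frame"]).max(2); d=d[180:300,260:375] ; print(n,(d>40).sum())
```

```text
t 8.45 p [0.4079 0.2116 0.1708] yang 307.61 xz -1.0 F [-0.5  -0.07  0.43] q [ 52.1   2.6 -30.1  -0.  -57.2 -14.5] op 0.0005
top 282
scene 307
```

View pics/zs5.png

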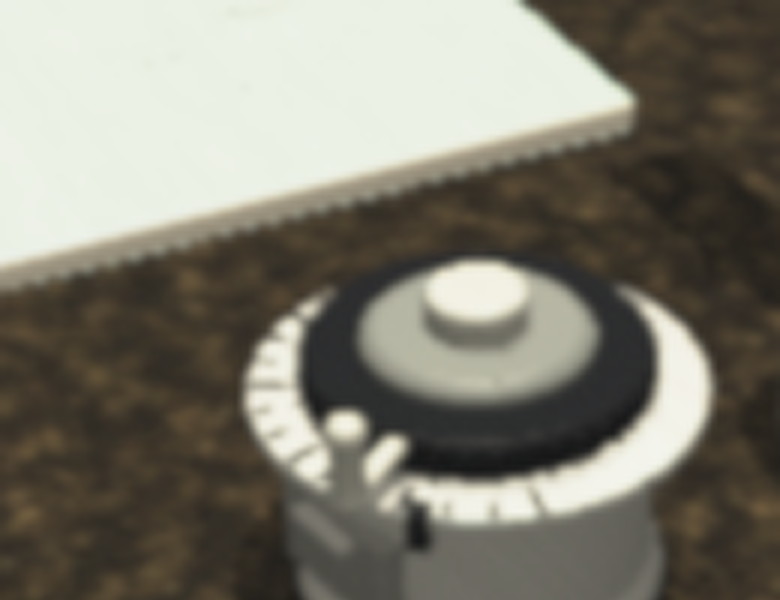

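View pics/zt5.png

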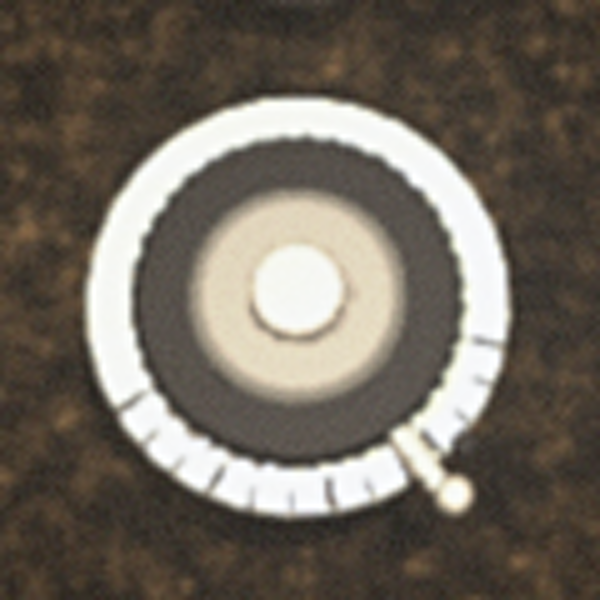

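```bash
cat > lev.py <<'E'
from meas import *
def lev(t,a0,a1):
    ct=disc(t,(314,233),225,.124)[0][0]
    g=cv2.cvtColor(t["frame"],cv2.COLOR_BGR2GRAY); m=np.zeros_like(g); m[185:290,262:368]=(g[185:290,262:368]>170)
    c=max(cv2.findContours(m,cv2.RETR_EXTERNAL,cv2.CHAIN_APPROX_NONE)[0],key=cv2.contourArea)[:,0]
    cr=rfit(ray(t,c,.086)); print("centre button",ct.round(4),"rim",cr[0].round(4),round(cr[1],4))
    for c in (ct,cr[0]):
        a,p=prof(t,c,.1005,.0815,.0865,a0,a1); print(" lever",mid(a,p.mean((0,2))),end='')
        a,p=prof(t,c,.1285,.089,.099,a0,a1); print(" knob",mid(a,p.mean((0,2))),end='')
        a,p=prof(t,c,.091,.0815,.0875,215,245,.25); v=p[...,0].mean(0)-p[...,2].mean(0)*.8; print(" tab blue-red",mid(a,v),end='')
        # ticks (dark on white) as yaw reference
        print(" ticks",[mid(*(lambda a,p:(a,-p.mean((0,2))))(*prof(t,c,.086,.071,.075,k,k+10))) for k in (186,254)])
E
python3 - <<'E'
from lev import *
lev(np.load("top0.npz"),130,165); lev(np.load("top5.npz"),205,228)
from scipy.spatial.transform import Rotation
t=np.load("top0.npz"); im=polar(t,(.6164,.0960),.091,.074,.096,n=44,m=200,a0=215,a1=245); im2=polar(np.load("top5.npz"),(.6164,.0960),.091,.074,.096,n=44,m=200,a0=215,a1=245)
im3=polar(np.load("scene0.npz"),(.6152,.0923),.091,.074,.096,n=44,m=200,a0=215,a1=245)
cv2.imwrite("pics/tabz.png",np.vstack([cv2.resize(np.clip(i.astype(float)*k,0,255).astype(np.uint8),(800,176),interpolation=cv2.INTER_NEAREST) for i,k in((im,2),(im2,2),(im3,1))]))
E
```

```text
centre button [0.6168 0.096 ] rim [0.6166 0.0961] 0.0788
 lever (np.float64(151.54), np.float64(5.88)) knob (np.float64(151.65), np.float64(6.84)) tab blue-red (np.float64(229.03), np.float64(6.79)) ticks [(np.float64(189.92), np.float64(3.0)), (np.float64(258.66), np.float64(2.42))]
 lever (np.float64(151.48), np.float64(5.93)) knob (np.float64(151.59), np.float64(6.84)) tab blue-red (np.float64(229.21), np.float64(6.8)) ticks [(np.float64(190.0), np.float64(3.03)), (np.float64(258.89), np.float64(2.41))]
centre button [0.6167 0.096 ] rim [0.6165 0.096 ] 0.0788
 lever (np.float64(217.52), np.float64(5.71)) knob (np.float64(217.29), np.float64(6.98)) tab blue-red (np.float64(217.99), np.float64(4.35)) ticks [(np.float64(189.9), np.float64(3.0)), (np.float64(258.76), np.float64(2.42))]
 lever (np.float64(217.59), np.float64(5.74)) knob (np.float64(217.36), np.float64(6.98)) tab blue-red (np.float64(218.06), np.float64(4.34)) ticks [(np.float64(189.89), np.float64(3.04)), (np.float64(258.93), np.float64(2.42))]
```

View pics/tabz.png

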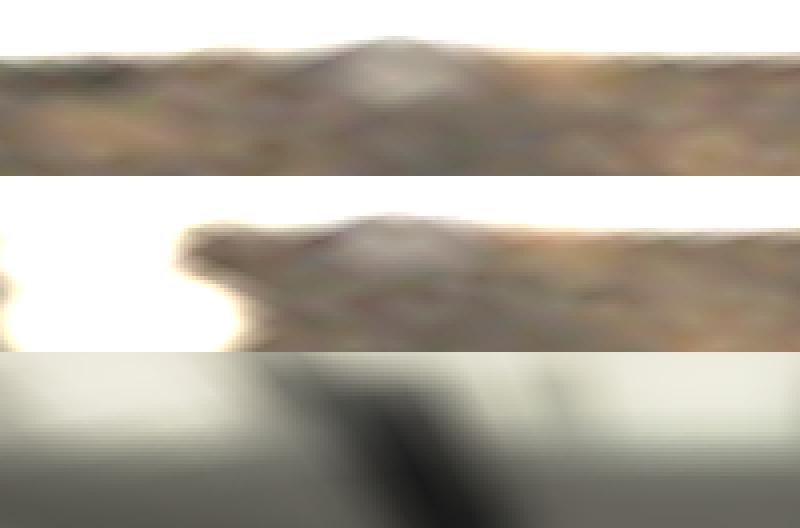

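The tab is centred at about (398,75) in the polar strip, which is 229.9°; the scene view gives about 230.2°. The lever is now at 217.5°, so 12.5° remains. I'll re-approach.

Call:
servo_tool:
  motion:
    - {"offset": [0,0.05,0],"roll": 0,"claw": -1}
    - {"offset": [0,0.05,0],"roll": 0,"claw": -1}
    - {"offset": [0.03,0.05,0],"roll": 0,"claw": -1}
    - {"offset": [0.03,0.02,0],"roll": 0,"claw": -1}
    - {"offset": [0,0.02,0],"roll": 0,"claw": -1}
    - {"offset": [0,0,0],"roll": 0,"claw": -1}

```text
clock: 9.3
tool_pos: [0.5256, 0.0563, 0.1096]
orientation: [-4.4, 89.9, -147.2]
force: [-0.0, 0.6, -0.3]
opening: 0.0005
```

Run:
```python
from h import *
o,R=st(); print("to old contact pose, tool axes",(R.T@(np.array([.5318,.0508,.1106])-o['tool_pos'])).round(4))
```

```text
t 9.3 p [0.5256 0.0563 0.1096] yang 307.15999999999997 xz -1.0 F [-0.01  0.65 -0.34] q [ 27.4  13.2 -26.6   0.  -50.3   9.8] op 0.0005
to old contact pose, tool axes [-0.001   0.0081 -0.0016]
```

Call:
servo_tool:
  motion:
    - {"offset": [0,0.004,-0.001],"roll": 0,"claw": -1}
    - {"offset": [0,0.0035,0],"roll": 0,"claw": -1}
    - {"offset": [0,0.00494,0.00074],"roll": -3,"claw": -1}
    - {"offset": [0,0.00494,0.00074],"roll": -3,"claw": -1}
    - {"offset": [0,0.00494,0.00074],"roll": -3,"claw": -1}
    - {"offset": [0,0.00329,0.00052],"roll": -2,"claw": -1}
    - {"offset": [0,0,0],"roll": 0,"claw": -1}

```text
clock: 10.18
tool_pos: [0.5404, 0.0381, 0.1108]
orientation: [-123.2, 90.0, 105.2]
force: [-0.5, 0.8, 1.2]
opening: 0.0006
```

Run:
```python
from h import *
o,R=st()
```

```text
t 10.18 p [0.5404 0.0381 0.1108] yang 318.38 xz -1.0 F [-0.5   0.85  1.2 ] q [ 24.8  14.2 -25.   -0.  -50.8  23.6] op 0.0006
```

Call:
servo_tool:
  motion:
    - {"offset": [0,-0.01,0],"roll": 0,"claw": -1}
    - {"offset": [0,-0.02,0],"roll": 0,"claw": -1}
    - {"offset": [-0.03,-0.02,0],"roll": 0,"claw": -1}
    - {"offset": [-0.03,-0.05,0],"roll": 0,"claw": -1}
    - {"offset": [0,-0.05,0],"roll": 0,"claw": -1}
    - {"offset": [0,-0.05,0],"roll": 0,"claw": -1}
    - {"offset": [0,0,0],"roll": 0,"claw": -1}

```text
clock: 11.05
tool_pos: [0.389, 0.1727, 0.1712]
orientation: [-171.9, 89.9, 56.7]
force: [0.1, 0.4, 0.7]
opening: 0.0004
```

Run:
```python
from lev import *
from plant import ctrl
o,R=st(); 
s=ctrl.snapshot("scene"); np.savez("scene6.npz",**s)
a=cv2.resize(s["frame"][180:290,240:370],None,fx=6,fy=6,interpolation=cv2.INTER_CUBIC)[:600]; 
t=ctrl.snapshot("top"); np.savez("top6.npz",**t)
cv2.imwrite("pics/zs6.png",a); cv2.imwrite("pics/zt6.png",cv2.resize(t["frame"][175:295,255:375],None,fx=5,fy=5,interpolation=cv2.INTER_CUBIC))
lev(t,215,240)
```

```text
t 11.05 p [0.389  0.1727 0.1712] yang 318.64 xz -1.0 F [0.09 0.42 0.72] q [ 50.7  -1.  -33.8  -0.  -57.1  -2.1] op 0.0004
centre button [0.6169 0.0961] rim [0.6165 0.0959] 0.0787
 lever (np.float64(226.6), np.float64(5.65)) knob (np.float64(226.47), np.float64(6.72)) tab blue-red (np.float64(227.31), np.float64(4.25)) ticks [(np.float64(189.93), np.float64(2.98)), (np.float64(258.62), np.float64(2.45))]
 lever (np.float64(226.71), np.float64(5.71)) knob (np.float64(226.58), np.float64(6.69)) tab blue-red (np.float64(227.41), np.float64(4.32)) ticks [(np.float64(189.87), np.float64(3.03)), (np.float64(258.86), np.float64(2.45))]
```

View pics/zs6.png

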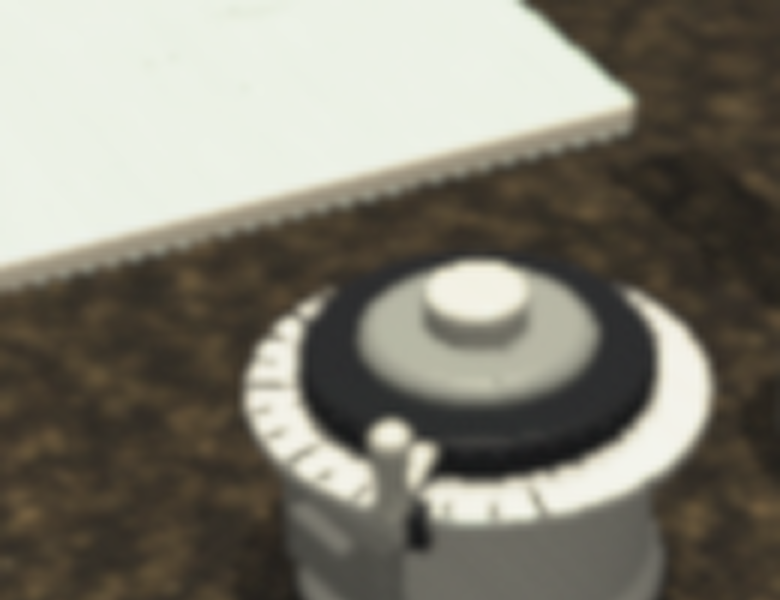

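View pics/zt6.png

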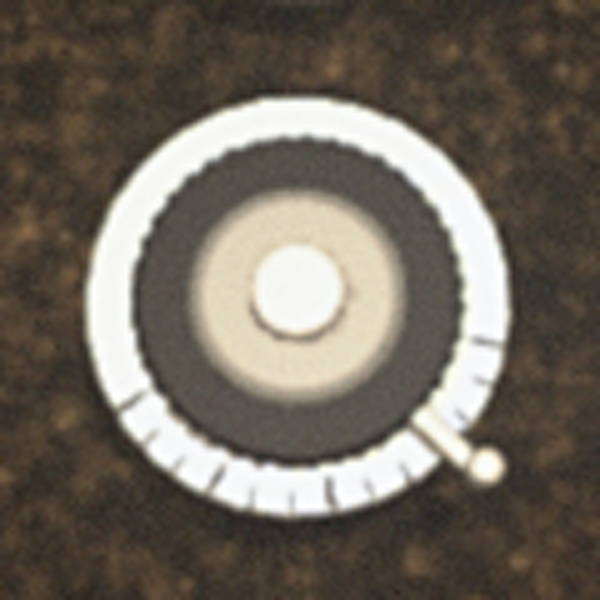

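Call:
servo_tool:
  motion:
    - {"offset": [0,0.05,0],"roll": 0,"claw": -1}
    - {"offset": [0,0.05,0],"roll": 0,"claw": -1}
    - {"offset": [0.03,0.05,0],"roll": 0,"claw": -1}
    - {"offset": [0.03,0.02,0],"roll": 0,"claw": -1}
    - {"offset": [0,0.02,0],"roll": -1.5,"claw": -1}
    - {"offset": [0,0.005,0],"roll": -1.5,"claw": -1}
    - {"offset": [0,0,0],"roll": 0,"claw": -1}

```text
clock: 12.02
tool_pos: [0.5372, 0.0406, 0.1104]
orientation: [-24.1, 90.0, -152.8]
force: [-0.3, -0.3, 0.4]
opening: 0.0005
```

Run:
```python
from h import *
o,R=st(); print("to goal pose, tool axes",(R.T@(np.array([.5439,.0337,.1107])-o['tool_pos'])).round(4))
```

```text
t 12.03 p [0.5372 0.0406 0.1104] yang 321.28 xz -1.0 F [-0.34 -0.32  0.39] q [ 25.2  14.  -25.4   0.  -50.6  26.1] op 0.0005
to goal pose, tool axes [-0.0003  0.0095  0.0012]
```

Call:
servo_tool:
  motion:
    - {"offset": [0,0.004,0.001],"roll": 0,"claw": -1}
    - {"offset": [0,0.002,0],"roll": 0,"claw": -1}
    - {"offset": [0,0.002,0],"roll": 0,"claw": -1}
    - {"offset": [0,0.001,0],"roll": 0,"claw": -1}
    - {"offset": [0,0,0],"roll": 0,"claw": -1}

```text
clock: 12.65
tool_pos: [0.5432, 0.0348, 0.1106]
orientation: [-19.4, 90.0, -148.0]
force: [-3.3, -0.9, 2.8]
opening: 0.0005
```

Run:
```python
from h import *
o,R=st(); print("to goal pose, tool axes",(R.T@(np.array([.5439,.0337,.1107])-o['tool_pos'])).round(4))
```

```text
t 12.65 p [0.5432 0.0348 0.1106] yang 321.39 xz -1.0 F [-3.27 -0.87  2.84] q [ 24.3  14.4 -24.7   0.  -50.9  27.1] op 0.0005
to goal pose, tool axes [-0.0001  0.0012  0.0004]
```

Call:
servo_tool:
  motion:
    - {"offset": [0,0.001,0],"roll": 0,"claw": -1}
    - {"offset": [0,0,0],"roll": 0,"claw": -1}

```text
clock: 12.9
tool_pos: [0.5441, 0.0341, 0.1105]
orientation: [-16.6, 90.0, -145.2]
force: [-3.6, -0.8, 2.1]
opening: 0.0003
```

Run:
```python
from h import *
o,R=st(); print("to goal pose, tool axes",(R.T@(np.array([.5439,.0337,.1107])-o['tool_pos'])).round(4))
```

```text
t 12.9 p [0.5441 0.0341 0.1105] yang 321.38 xz -1.0 F [-3.62 -0.76  2.1 ] q [ 24.2  14.5 -24.6   0.  -50.9  27.2] op 0.0003
to goal pose, tool axes [-0.0002  0.0001  0.0004]
```

Call:
servo_tool:
  motion:
    - {"offset": [0,-0.01,0],"roll": 0,"claw": -1}
    - {"offset": [0,-0.02,0],"roll": 0,"claw": -1}
    - {"offset": [-0.03,-0.02,0],"roll": 0,"claw": -1}
    - {"offset": [-0.03,-0.05,0],"roll": 0,"claw": -1}
    - {"offset": [0,-0.05,0],"roll": 0,"claw": -1}
    - {"offset": [0,-0.05,0],"roll": 0,"claw": -1}
    - {"offset": [0,0,0],"roll": 0,"claw": -1}

```text
clock: 13.78
tool_pos: [0.3854, 0.1612, 0.1711]
orientation: [-171.9, 89.9, 59.8]
force: [-0.4, 0.2, 0.1]
opening: -0.0
```

Run:
```python
from lev import *
from plant import ctrl
o,R=st(); 
s=ctrl.snapshot("scene"); np.savez("scene7.npz",**s)
a=cv2.resize(s["frame"][200:280,270:360],None,fx=8,fy=8,interpolation=cv2.INTER_CUBIC)[:600]; 
t=ctrl.snapshot("top"); np.savez("top7.npz",**t)
cv2.imwrite("pics/zs7.png",a); cv2.imwrite("pics/zt7.png",cv2.resize(t["frame"][175:295,255:375],None,fx=5,fy=5,interpolation=cv2.INTER_CUBIC))
lev(t,215,245)
```

```text
t 13.78 p [0.3854 0.1612 0.1711] yang 321.68 xz -1.0 F [-0.41  0.17  0.14] q [ 50.   -1.9 -34.6  -0.  -57.1   1.7] op -0.0
centre button [0.6167 0.096 ] rim [0.6168 0.0961] 0.0725
 lever (np.float64(229.95), np.float64(5.78)) knob (np.float64(229.8), np.float64(6.87)) tab blue-red (np.float64(230.71), np.float64(4.58)) ticks [(np.float64(189.92), np.float64(3.04)), (np.float64(258.75), np.float64(2.39))]
 lever (np.float64(229.98), np.float64(5.77)) knob (np.float64(229.83), np.float64(6.87)) tab blue-red (np.float64(230.73), np.float64(4.57)) ticks [(np.float64(190.01), np.float64(3.04)), (np.float64(258.74), np.float64(2.38))]
```

View pics/zs7.png

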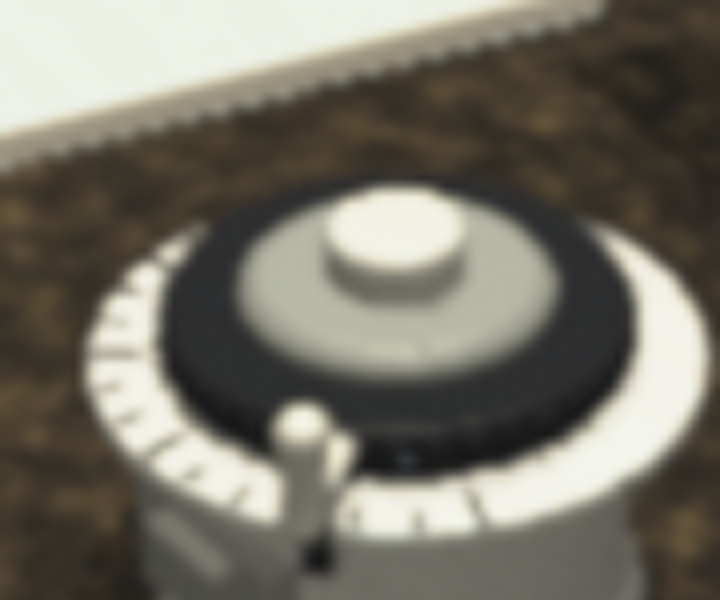

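View pics/zt7.png

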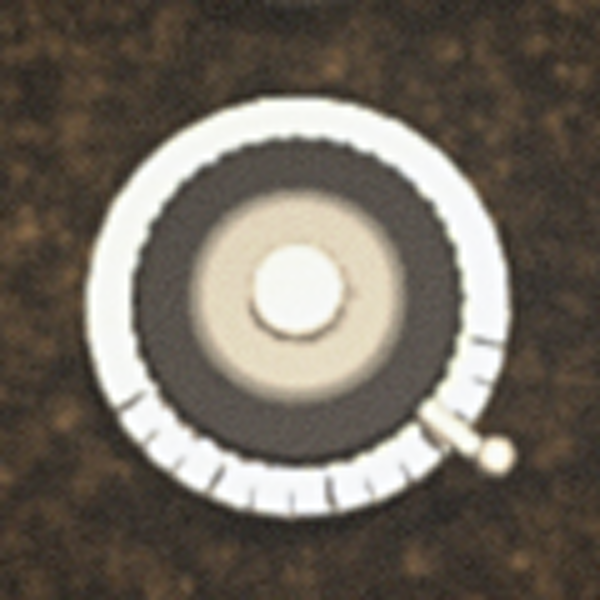

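Run:
```python
from meas import *
s=np.load("scene7.npz"); s0=np.load("scene0.npz")
for c in ((.6152,.0923),(.6154,.0926)):
    g=cv2.cvtColor(s["frame"],cv2.COLOR_BGR2GRAY)
    a,p=prof(s,c,.1285,.090,.098,215,245); print("scene knob top",mid(a,p.mean((0,2))))
    # visible left/right edges of tab outer face at r=.0885 (before push): left edge is the true outer-left corner
    for z in (.087,.085,.083):
        a,p=prof(s0,c,z,.0883,.0887,205,250); v=-p.mean((0,2)); m,w=mid(a,v); print(z,"tab edges",round(m-w/2,2),round(m+w/2,2),"from left edge centre",round(m-w/2+np.degrees(4/88.5),2))
t=np.load("top0.npz")
for c in((.6164,.096),(.6168,.096)):
  for r0,r1 in((.083,.086),(.082,.087),(.084,.088)):
    a,p=prof(t,c,.091,r0,r1,223,237); v=p[...,0].mean(0); w=np.clip(v-np.percentile(v,40),0,None); print("top tab",mid(a,v),(a*w).sum()/w.sum())
```

```text
scene knob top (np.float64(230.24), np.float64(7.55))
0.087 tab edges 228.22 233.36 from left edge centre 230.8
0.085 tab edges 228.14 233.4 from left edge centre 230.73
0.083 tab edges 227.86 233.22 from left edge centre 230.45
scene knob top (np.float64(230.2), np.float64(7.41))
0.087 tab edges 228.18 233.3 from left edge centre 230.76
0.085 tab edges 228.12 233.38 from left edge centre 230.71
0.083 tab edges 227.92 233.2 from left edge centre 230.51
top tab (np.float64(230.13), np.float64(4.27)) 230.42096491417936
top tab (np.float64(230.11), np.float64(4.24)) 230.47232597405926
top tab (np.float64(230.04), np.float64(4.01)) 230.4620316237045
top tab (np.float64(229.93), np.float64(4.33)) 230.2046757434611
top tab (np.float64(229.91), np.float64(4.27)) 230.24466987171115
top tab (np.float64(229.86), np.float64(4.04)) 230.1997948191844
```

Lever and tab agree within about 0.4° in both views: scene 230.2° against 230.6°, top 229.95° against about 230.1°. Neither side of the tab shows past the lever in the top view. Next is the button.

Call:
servo_tool:
  motion:
    - {"offset": [0,0.0445,-0.0181],"roll": 0,"claw": -1}
    - {"offset": [0,0.0445,-0.0181],"roll": 0,"claw": -1}
    - {"offset": [0,0.0445,-0.0181],"roll": 0,"claw": -1}
    - {"offset": [0,0.0445,-0.0181],"roll": 0,"claw": -1}
    - {"offset": [0,0.0445,-0.0181],"roll": 0,"claw": -1}
    - {"offset": [0,0,0],"roll": -9.5,"claw": -1}
    - {"offset": [0,0,0],"roll": -9.5,"claw": -1}
    - {"offset": [0,0,0],"roll": -9.5,"claw": -1}
    - {"offset": [0,0,0],"roll": -9.5,"claw": -1}
    - {"offset": [0,0,0],"roll": 0,"claw": -1}

```text
clock: 15.12
tool_pos: [0.6186, 0.0898, 0.1699]
orientation: [-57.8, 90.0, -148.6]
force: [-0.3, -0.4, 0.5]
opening: 0.0006
```

Run:
```python
from h import *
from plant import ctrl
o,R=st(); print("to over button",(R.T@(np.array([.616,.0942,.124])-o['tool_pos'])).round(4))
s=ctrl.snapshot("scene"); cv2.imwrite("pics/zs8.png",cv2.resize(s["frame"][160:290,240:380],None,fx=4,fy=4,interpolation=cv2.INTER_CUBIC))
```

```text
t 15.12 p [0.6186 0.0898 0.1699] yang 359.22 xz -1.0 F [-0.29 -0.42  0.53] q [ 26.1  18.2 -10.4   0.  -61.4  63.1] op 0.0006
to over button [ 0.0459 -0.0026 -0.0044]
```

View pics/zs8.png

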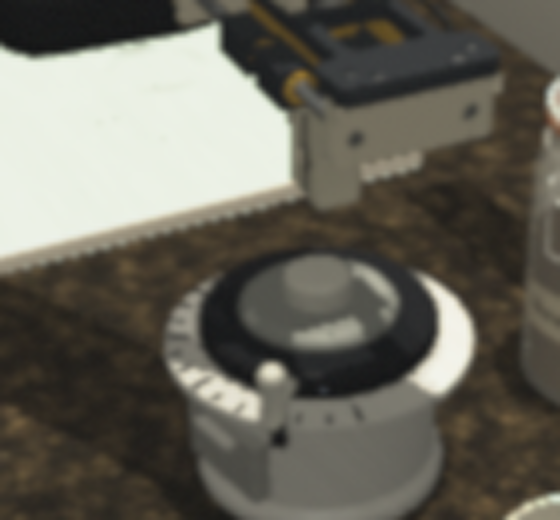

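The fingertips at about (330,200) are above the button at (320,280). I'll centre them and descend to just above it.

Call:
servo_tool:
  motion:
    - {"offset": [0.02,-0.0026,-0.0044],"roll": 0,"claw": -1}
    - {"offset": [0.015,0,0],"roll": 0,"claw": -1}
    - {"offset": [0.007,0,0],"roll": 0,"claw": -1}
    - {"offset": [0.002,0,0],"roll": 0,"claw": -1}
    - {"offset": [0,0,0],"roll": 0,"claw": -1}

```text
clock: 15.8
tool_pos: [0.616, 0.0954, 0.1268]
orientation: [93.7, 90.0, 3.0]
force: [0.3, 0.6, 0.4]
opening: 0.0005
```

Call:
servo_tool:
  motion:
    - {"offset": [0.002,0,0],"roll": 0,"claw": -1}
    - {"offset": [0.002,0,0],"roll": 0,"claw": -1}
    - {"offset": [0.0015,0,0],"roll": 0,"claw": -1}
    - {"offset": [0.001,0,0],"roll": 0,"claw": -1}
    - {"offset": [0,0,0],"roll": 0,"claw": -1}

```text
clock: 16.42
tool_pos: [0.616, 0.0955, 0.1204]
orientation: [104.3, 90.0, 13.7]
force: [0.6, 0.4, 2.7]
opening: 0.0005
```

Call:
servo_tool:
  motion:
    - {"offset": [0.001,0,0],"roll": 0,"claw": -1}
    - {"offset": [0.001,0,0],"roll": 0,"claw": -1}
    - {"offset": [0.001,0,0],"roll": 0,"claw": -1}
    - {"offset": [0,0,0],"roll": 0,"claw": -1}

```text
clock: 16.92
tool_pos: [0.6161, 0.0955, 0.1182]
orientation: [97.7, 89.9, 7.1]
force: [-2.2, 0.9, 10.7]
opening: 0.0006
```

Call:
servo_tool:
  motion:
    - {"offset": [0.0005,0,0],"roll": 0,"claw": -1}
    - {"offset": [0,0,0],"roll": 0,"claw": -1}

```text
clock: 17.18
tool_pos: [0.6161, 0.0955, 0.1182]
orientation: [95.8, 89.9, 5.2]
force: [-3.0, 1.7, 13.8]
opening: 0.0004
```

Call:
servo_tool:
  motion:
    - {"offset": [-0.002,0,0],"roll": 0,"claw": -1}
    - {"offset": [-0.004,0,0],"roll": 0,"claw": -1}
    - {"offset": [-0.01,0,0],"roll": 0,"claw": -1}
    - {"offset": [-0.03,0,0],"roll": 0,"claw": -1}
    - {"offset": [-0.03,0,0],"roll": 0,"claw": -1}
    - {"offset": [0,-0.05,0],"roll": 0,"claw": -1}
    - {"offset": [0,-0.05,0],"roll": 0,"claw": -1}
    - {"offset": [0,-0.05,-0.04],"roll": 0,"claw": -1}
    - {"offset": [0,-0.03,-0.05],"roll": 0,"claw": -1}
    - {"offset": [0,0,-0.04],"roll": 0,"claw": -1}
    - {"offset": [0,0,0],"roll": 0,"claw": -1}

```text
clock: 18.55
tool_pos: [0.4376, 0.2283, 0.1926]
orientation: [-62.0, 90.0, -152.4]
force: [-0.1, -0.1, -0.5]
opening: 0.0003
```

Run:
```python
from lev import *
from plant import ctrl
o,R=st(); 
s=ctrl.snapshot("scene"); t=ctrl.snapshot("top"); np.savez("top9.npz",**t); np.savez("scene9.npz",**s)
cv2.imwrite("pics/s9.png",s["frame"]);cv2.imwrite("pics/t9.png",t["frame"])
lev(t,215,245)
for n,S in(("top",t),("scene",s)):
    E,K=S["extrinsics"],S["mtx"]; u,v=(314,233) if n=="top" else (319,228)
    for S_,l in ((np.load(n+"0.npz"),"before"),(S,"after")):
        d=np.median(S_["z_map"][v-2:v+3,u-3:u+4]); c=np.array([(u-K[0,2])/K[0,0]*d,-(v-K[1,2])/K[1,1]*d,-d]); print(n,l,"button z",(E[:3,:3]@c+E[:3,3])[2].round(4))
    print("button",[disc(q,(u,v),(225 if n=="top" else 195),.124)[0][0].round(4) for q in (np.load(n+"0.npz"),S)])
a,p=prof(s,(.6152,.0923),.1285,.090,.098,215,245); print("scene knob top",mid(a,p.mean((0,2))))
```

```text
t 18.55 p [0.4376 0.2283 0.1926] yang 359.56 xz -1.0 F [-0.08 -0.06 -0.52] q [ 50.4   4.9 -24.5  -0.  -60.6  39.2] op 0.0003
centre button [0.6169 0.096 ] rim [0.6167 0.0961] 0.0725
 lever (np.float64(229.89), np.float64(5.79)) knob (np.float64(229.74), np.float64(6.88)) tab blue-red (np.float64(230.56), np.float64(4.7)) ticks [(np.float64(189.92), np.float64(3.0)), (np.float64(258.67), np.float64(2.45))]
 lever (np.float64(229.99), np.float64(5.79)) knob (np.float64(229.83), np.float64(6.88)) tab blue-red (np.float64(230.66), np.float64(4.69)) ticks [(np.float64(190.0), np.float64(3.01)), (np.float64(258.77), np.float64(2.43))]
top before button z 0.1227
top after button z 0.1232
button [array([0.6168, 0.096 ]), array([0.6169, 0.096 ])]
scene before button z 0.1242
scene after button z 0.1242
button [array([0.6147, 0.0924]), array([0.6147, 0.0922])]
scene knob top (np.float64(230.23), np.float64(7.47))
```

View pics/s9.png

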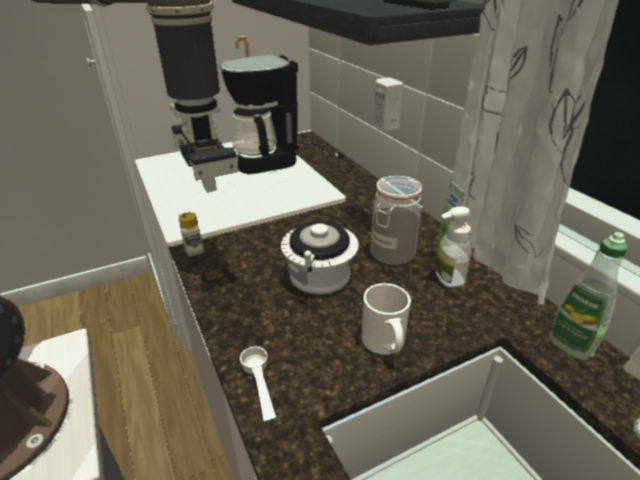

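View pics/t9.png

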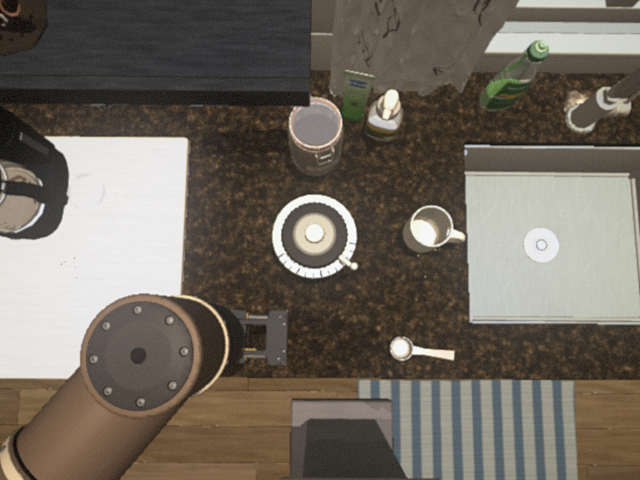

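The lever is over the tab with its knob at (349,266) in the top view. The button is up, the bystanders look to be where they were, and the robot is clear. I'll hand in.

```bash
python3 -c "
from plant import ctrl
print(ctrl.close_job())"
```

```text
the job is handed in; nothing more can be done
None
```

The lever stands over the preset tab, and after that the start button was pressed fully down and came back up. I handed the job in about 18.6 s into the 48 s allowed.

- **Lever:** I pushed the knob round its arc with the shut fingertips in three stages, with a fresh look after each. The force read during pushing was about 1 to 3 N, rising to roughly 4 N in the last nudge. That last reading pointed partly off the push direction; I did not find out why.
- **Alignment:** The two cameras agree with each other only to about half a degree. The top view puts the lever at 229.9–230.0° and the tab at about 229.9–230.4°. The scene view puts them at 230.2° and 230.5–230.8°. Any remaining error is about 0.5° (0.8 mm at the tab), with the lever slightly short. The tab now sits hidden under the lever in the top view, so I compared against its position measured before the push.
- **Button:** It stopped at a height of 118.2 mm with 10.7 to 13.8 N on it, well over the 4.5 N spring force at the bottom. Afterwards its height matched the reading from before, within noise.
- **Surroundings:** The grinder's centre and scale marks stayed where they were, within measurement noise. The mug, scoop and jars look unmoved in the pictures; I did not measure them. The arm was clear of everything at hand-in.

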